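Knock a stuck battery pack out of its charging dock

TASK

A scanner battery is stuck down in the pocket of the charging dock. Take the black handle of the dock's knockout rod, feel for the hidden hole in the pocket floor by sliding the rod along its rail and pushing up only lightly, push the rod up through the hole until the battery stands well proud of the dock, and let the rod all the way down again. Then set the battery gently, standing up, in the tray bay that has the paper slip in it, without dropping it and without disturbing anything else.

Things in the scene. Friction and masses are not known exactly. Their poses are not given: they have to be found in the camera images.
- dock: Charging dock fixed to the bench: grey block 110 mm (its x) by 130 mm (its y), top 130 mm above the bench, on two dark side plates, open below towards its -x side, where the handle is. Origin on the bench under the pocket's centre, z up. Its floor plate (68 to 76 mm above the bench) has one rod hole, 15 mm wide along y, centred on x = 0 but anywhere from -9 to 9 mm in y: hidden, found by feel.
- pocket (a point): Centre of the mouth of the dock's pocket, at the dock's top: 36 mm (x) by 66 mm (y), 54 mm deep, axes as the dock's. Two spring plungers in its y end walls grip the battery: it takes roughly 5 to 15 N to move it, and they hold it up where it is left when the rod goes down.
- handle (a point): Centre of the knockout rod's black handle block, 30 (dock x) by 26 (dock y) by 34 mm tall, 105 mm to the dock's -x side of the rod, 115 mm above the bench when down. Grip it across the 26 mm. It can only slide along the dock's y (within 16 mm of the pocket's centre, under 2 N; starts within 12 mm) and straight up (0 to 42 mm, about 4.5 N drag and weight; stays where left).
- rod_tip (a point): Flat end of the rod, 11 mm across, under the dock, at the handle's dock y; 62 mm above the bench when down. Risen 6 mm it meets the floor plate's underside, unless under the hole; in the hole it meets the battery at 14 mm, and a rise of 35 to 41 mm lifts the battery 21 to 27 mm, to stand 17 to 23 mm proud. Over 25 N of push on plate or battery does damage.
- yoke: The knockout piece itself, 0.15 kg: rod, arm below the dock and handle in one. Origin on the rod's axis, at bench height when down; axes as the dock's.
- battery_mid (a point): Centre of the stuck battery: black brick 34 mm (its x) by 64 mm (its y) by 50 mm tall, 0.15 kg, axes as the dock's, label and contact strip on top. At the start its top is 4 mm below the dock's top. Its centre is 25 mm above its base.
- battery: The same battery, origin at the centre of its underside, z up.
- tray: Low plywood tray on the bench, 66 mm (its x) by 254 mm (its y), walls 26 mm high and 4 mm thick, floor 4 mm above the bench, three bays in a row along its y, each about 58 mm (x) by 79 mm (y), centred at y = -84, 0 and 84 mm. Origin on the bench under its centre.
- slip: Thin paper slip 40 by 70 mm on the floor at the centre of the empty bay. It is as good as flat and does not move. The battery goes here, its long side along the tray's y.
- spare_a_mid (a point): Centre of another battery of the same kind, standing in one of the other bays. Leave it.
- spare_b_mid (a point): Centre of a third such battery, standing in the last bay. Leave it.
- tape_roll: Roll of clear tape lying flat, 72 mm across, 45 mm tall. Leave it.
- marker: Marker pen, 135 mm long, lying. Leave it.
- scanner: Hand-held scanner lying on its side. Leave it.
- tape_gun: Tape gun with a roll. Leave it.
- cutter: Yellow box cutter, closed. Leave it.
- parcel_s: Small carton 130 x 100 x 60 mm. Leave it.

How it is judged:
On the way:
1. the battery stands proud of the dock (raised by over 18 mm), pushed up by the rod through the hole (z of battery_mid in the frame of dock between 0.119 and 0.145 m and z of rod_tip in the frame of dock above 0.09 m and horizontal distance between battery_mid and dock below 0.008 m), for 0.2 s.
At the end, for the whole second after the job is handed in: the battery stands upright (within 0.1 rad) and at rest on the floor of the bay with the slip, its centre within 22 mm of the slip's, and the knockout rod is down again (handle within 6 mm of its lowest height) (horizontal distance between battery_mid and slip below 0.022 m and height (world z) of battery_mid below 0.034 m and angle between battery's own z axis and vertical below 0.1 rad and linear speed of battery below 0.02 m/s and z of handle in the frame of dock below 0.121 m); the robot touches nothing.
It fails at once if the rod was pushed against the pocket floor plate with more than 25 N (contact force between yoke and dock above 25 N).
It fails at once if the rod was pushed against the battery with more than 25 N (contact force between yoke and battery above 25 N).
It fails at once if the battery was dropped (fell free at over 0.4 m/s, a drop of about 8 mm) (linear speed of battery above 0.4 m/s and contact force between the fingers and battery below 0.05 N).
It fails at once if the battery was slammed into the tray (over 60 N) (contact force between battery and tray above 60 N).
It fails at once if another battery or something else on the bench was disturbed (distance of any of spare_a_mid, spare_b_mid from where it was at the start of the episode above 0.02 m or distance of any of tape_roll, marker, scanner, tape_gun, cutter, parcel_s from where it was at the start of the episode above 0.03 m).
It also fails if it takes over 64 s, if anything falls off the work surface, if the arm or the gripper's body presses on something with over 40 N, if the wrist force passes 120 N, or if a joint passes its speed limit or range.

ROBOT

A 6-joint arm with a two-finger parallel gripper is mounted at the origin on the work surface. World frame = base frame: x ahead of the robot, y to its left, z up, the work surface at z = 0. Lengths are in m, angles in rad, forces in N, time in s.
With the tool pointing down it reaches from about 0.4 to 0.925 m from the base axis. Payload 12.5 kg.
Tool frame: the origin (TCP) lies at the very end of the fingers, on their centre line; the grasp point (between the pads) lies 19 mm behind it; z points along the fingers, y is the line along which they close (so a half turn about z gives the same grasp; the last joint's range is limited). The gripper opens to 95 mm and grips with 3 to 60 N. Pads are 20 mm wide; open, the fingers measure 119 mm over their backs; the gripper's body (75 mm by 180 mm) begins 59 mm behind the grasp point.
Start: joints at [-1.304, 0.491, 1.559, -0, 1.092, -0.106], TCP at [0.228, -0.582, 0.215] pointing down, gripper open.
Joint ranges: [-3.1, 3.1], [-0.84, 2.19], [0.05, 2.79], [-1.13, 4.28], [0.06, 2.93], [-2.69, 2.69]. Speed limits (rad/s): [2.22, 2.22, 2.79, 3.14, 3.14, 3.14].

INTERFACE

Orientations are given as a unit quaternion [x, y, z, w].
In Python, from plant import env, cams, job gives the robot as it stands.
- The arm moves only by the shell command python3 -m jog 'ROWS'. ROWS is JSON, a list of rows, each an object of numbers: "wx", "wy", "wz": the turn, a rotation vector about the tool's x, y, z in units of 6 degrees (1.0 is 6 degrees); "dx", "dy", "dz": the shift along the tool's x, y, z in units of 40 mm (1.0 is 40 mm); "grip": the closure, from 0 (fully open) to 1 (shut). In form: [{"wx": .., "wy": .., "wz": .., "dx": .., "dy": .., "dz": .., "grip": ..}, ...]. A call has 1 to 5 rows; each row is the pose to reach, as a shift and turn from the pose commanded when the call began, along the tool's axes at that moment; what a row does not reach only later rows make up. A row lasts 1/12 s, in which the tool goes at most 41.7 mm and 7.16 degrees, less where a joint would pass 70% of its speed; a pose out of reach is approached as far as the arm can. A call with a gripper value outside its range is refused whole. The fingers move at their own pace and stop on an object; the grip force is fixed at half the most. Time passes only in rows, so rows that repeat a pose let the fingers close. It gives the time, the measured TCP pose, the force, the opening and the grip force at its end, in the units of the state.
- env.get_obs(): the state, without advancing time (a new reading comes with each control period).
- cams.get_image(name): name is "scene" or "top"; returns the picture (400x640x3 uint8, red, green, blue); there is no depth.
- cams.calibration(name): a dict with "fx", "fy", "cx", "cy" (pixels), "world_from_camera" (4x4, takes a point from camera to world coordinates). Camera axes: x right, y up, looking along -z (the intrinsics and any distortion apply to the point x, -y, -z); pixel columns grow to the right and rows downward; lengths in m; the calibration is good to about 2 mm. A picture is of the moment at which its call begins. calibration takes no time and is no camera call.
- job.sign_off(): hands the job in; it is judged then, once.
Trained networks look in the newest picture that a camera, given by its name, has taken for a name from the list of things; names that differ only in an ending like _2 or _b are one class to them, and where a whole thing is asked for, a point or a joint stands for the part that bears it (a point fixed in the world has none). Each returns a list of dicts, best first, with "score" (0 to 1); they miss things now and then, are a little off and sometimes report something else, mostly with a low value. They report only what shows in the picture. A call takes as long as a camera call.
- cams.spot_in(name, camera): "extent" ([left, top, right, bottom] in pixels, round what is visible of it).
- cams.regions_of(name, camera): "pixels" (400x640 bool, what is visible of it) and "extent" ([left, top, right, bottom] in pixels, round what is visible of it).
The state is a dict: "time": time; "q": joint angles; "qvel": joint speeds; "effort": joint torques, N m; "ee_pos": TCP position; "orientation": TCP orientation; "force": force on the tool from outside, world axes, zero at the start; "torque": the same for the moment, N m; "opening": opening from 0.0 (shut) to 1.0 (fully open); "finger_force": force on a finger pad.
Only numpy, scipy, OpenCV 4.12 (cv2) and the standard library are available. Lean on these libraries where they do the work, as an engineer would, in place of code of your own. Each camera call takes 0.05 s, during which the arm holds its last target. There are 200 camera calls.

## Working session

There is one attempt and no reset: what is moved stays moved. The work goes in short steps, Python scripts to look and compute and a shell command to move; the robot and the scene stay as the last step left them, time stands still between calls to the robot, and variables do not carry over. Pictures are saved under pics/ and viewed, at most 10 in all, crops included, and the job is handed in when it is done.

```bash
ls; mkdir -p pics; python3 - <<'E'
from plant import env,cams,job
import cv2,numpy as np
for c in ("scene","top"):
    im=cams.get_image(c); cv2.imwrite(f"pics/{c}0.png",im[:,:,::-1])
    k=cams.calibration(c); print(c,k["fx"],k["fy"],k["cx"],k["cy"],{a:b for a,b in k.items() if a not in("fx","fy","cx","cy")})
    for n in ("dock","pocket","handle","battery","tray","slip","spare_a_mid","yoke"):
        try: print(n,[(round(d["score"],2),np.round(d["extent"]).astype(int).tolist()) for d in cams.spot_in(n,c)][:4])
        except Exception as e: print(n,e)
o=env.get_obs(); print(o)
E
```

```text
pics
scene 379.319729124549 379.319729124549 325.0745698580017 200.49106339735687 {'world_from_camera': array([[-0.82524709, -0.36871262,  0.42780631,  1.07962026],
       [ 0.56475284, -0.53253212,  0.63044728,  0.79949808],
       [-0.00463327,  0.76187961,  0.64770208,  0.9085667 ],
       [ 0.        ,  0.        ,  0.        ,  1.        ]])}
dock [(0.71, [258, 151, 318, 213])]
pocket [(0.61, [262, 154, 317, 214])]
handle [(0.55, [303, 152, 314, 168])]
battery [(0.38, [280, 160, 295, 168])]
tray [(0.96, [306, 238, 374, 291])]
slip []
spare_a_mid [(0.92, [332, 239, 353, 266])]
yoke []
top 480.24262147528685 480.24262147528685 324.6721989792304 192.21389057462412 {'world_from_camera': array([[-0.00569322,  0.99212994, -0.12508302,  0.3739019 ],
       [-0.99996951, -0.00631697, -0.00459065,  0.00890454],
       [-0.00534467,  0.12505307,  0.99213566,  1.52916521],
       [ 0.        ,  0.        ,  0.        ,  1.        ]])}
dock [(0.77, [361, 166, 421, 225]), (0.28, [328, 188, 334, 229])]
pocket [(0.56, [362, 163, 423, 224])]
handle [(0.56, [393, 205, 407, 225])]
battery [(0.66,
[... 240 characters left out ...]
 [391, 206, 407, 227])]
{'time': 0.9, 'q': array([-1.30358763e+00,  4.90873385e-01,  1.55892162e+00, -4.95152925e-06,
        1.09170422e+00, -1.05580251e-01]), 'qvel': array([ 0.00141679, -0.00139202,  0.00023611, -0.001059  , -0.00020198,
        0.00094039]), 'effort': array([-9.43830019e-04, -6.12466478e+01, -2.58430445e+01,  6.92260196e-02,
        4.44932689e-02, -1.92931589e-05]), 'ee_pos': array([ 0.22766675, -0.58206446,  0.21467003]), 'orientation': array([9.82678574e-01, 1.85318155e-01, 1.58114203e-06, 4.67389599e-05]), 'force': array([-0.77476053,  0.34383119, -0.47829078]), 'torque': array([0.03674143, 0.03601703, 0.00882429]), 'finger_force': 0.0, 'opening': 0.9991831610105116}
```

```bash
python3 - <<'E'
import cv2,numpy as np
a=cv2.imread("pics/top0.png")[130:250,240:440]; b=cv2.imread("pics/scene0.png")[130:310,235:405]
a=cv2.resize(a,None,fx=4,fy=4,interpolation=cv2.INTER_CUBIC); cv2.imwrite("pics/topc.png",a)
b=cv2.resize(b,None,fx=3.3,fy=3.3,interpolation=cv2.INTER_CUBIC);cv2.imwrite("pics/scenec.png",b)
E
```

```text
(no output)
```

View pics/topc.png

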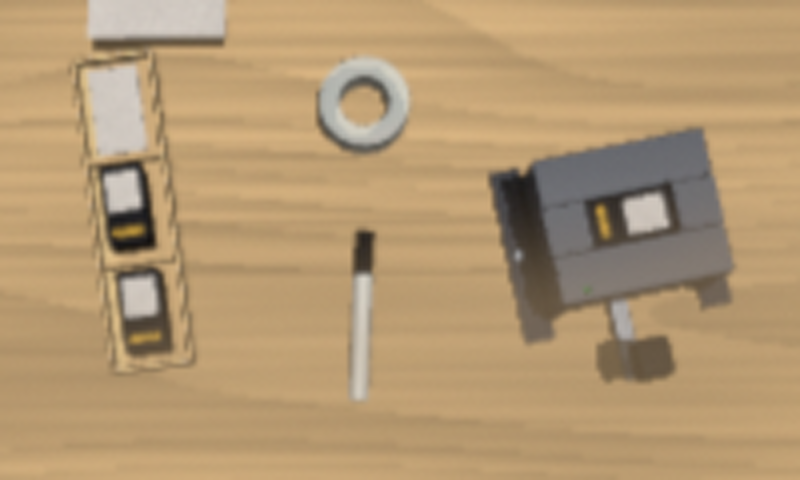

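View pics/scenec.png

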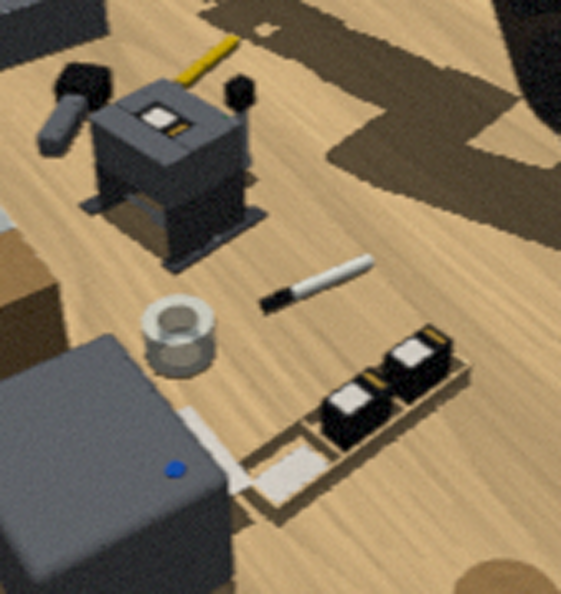

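View pics/top0.png

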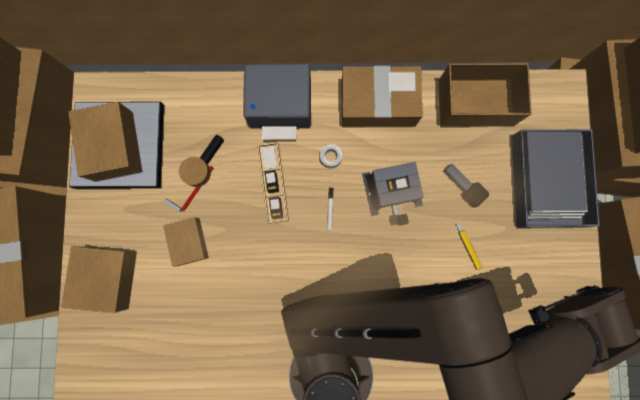

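Top view: the dock's top corners are near (416,162), (373,170), (381,207) and (423,198), with the handle near (400,219) in shadow. The tray spans (259,142) to (287,223) and its empty slip bay is at the top, near (269,158). In the scene view the handle is at about (308,158).

```bash
cat > h.py <<'E'
from plant import env,cams,job
import cv2,numpy as np
def ray(c,u,v):
    k=cams.calibration(c);W=np.array(k["world_from_camera"])
    d=W[:3,:3]@np.array([(u-k["cx"])/k["fx"],-(v-k["cy"])/k["fy"],-1.]);return W[:3,3],d
def w(c,u,v,z):
    o,d=ray(c,u,v);return o+d*(z-o[2])/d[2]
def proj(c,p):
    k=cams.calibration(c);W=np.array(k["world_from_camera"])
    q=W[:3,:3].T@(np.array(p)-W[:3,3]);return np.array([k["cx"]-k["fx"]*q[0]/q[2],k["cy"]+k["fy"]*q[1]/q[2]])
def fr(c):  # frame coords -> world
    x,y,t=c;R=np.array([[np.cos(t),-np.sin(t)],[np.sin(t),np.cos(t)]])
    return lambda p:np.r_[R@np.array(p[:2])+[x,y],p[2]]
E
python3 - <<'E'
from h import *
np.set_printoptions(precision=4,suppress=True)
from scipy.optimize import least_squares
T=lambda u,v:(240+u/4,130+v/4); S=lambda u,v:(235+u/3.3,130+v/3.3)
def fit(items,x0):
    def f(c):
        F=fr(c);return np.concatenate([proj(cm,F(p))-uv for cm,p,uv in items])
    r=least_squares(f,x0,loss="soft_l1");print("fit",r.x,"res",r.fun.round(1));return r.x
d=fit([("top",(.055,.065,.13),T(530,160)),("top",(.055,-.065,.13),T(703,128)),("top",(-.055,-.065,.13),T(733,270)),("top",(-.055,.065,.13),T(565,307)),
 ("scene",(-.055,.065,.13),S(246,127)),("scene",(.055,.065,.13),S(170,167)),("scene",(.055,-.065,.13),S(93,121)),("scene",(-.055,-.065,.13),S(167,80))],[.4,-.15,.2])
t=fit([("top",(.033,.127,.026),T(75,62)),("top",(.033,-.127,.026),T(155,50)),("top",(-.033,.127,.026),T(115,372)),("top",(-.033,-.127,.026),T(195,360))] if 0 else
 [("top",(.033,.127,.026),T(75,62)),("top",(.033,-.127,.026),T(155,50))] if 0 else
 [("top",(.127,.033,.026),T(75,62)),("top",(.127,-.033,.026),T(155,50)),("top",(-.127,-.033,.026),T(195,360)),("top",(-.127,.033,.026),T(115,372)),
 ("scene",(.127,.033,.026),S(278,512)),("scene",(-.127,.033,.026),S(467,365))],[.45,.15,.1])
for cm,uvs in(("top",[T(85,68),T(135,65),T(147,150),T(97,155)]),("scene",[S(255,485),S(280,502),S(328,465),S(303,445)])):
    print("slip",cm,np.mean([w(cm,*p,.004) for p in uvs],0))
F=fr(t);print("slip from tray",F((.084,0,.004)))
D=fr(d);print("pocket",D((0,0,.13)))
for y in(-.012,0,.012): print(y,D((-.105,y,.115)),proj("top",D((-.105,y,.132))),proj("scene",D((-.105,y,.115))))
for cm,u in(("top",T(620,345)),("scene",S(240,92))):
    p=w(cm,*u,.115);print("handle",cm,p)
    c,s=np.cos(d[2]),np.sin(d[2]);print(np.array([[c,s],[-s,c]])@(p[:2]-d[:2]))
E
```

```text
fit [ 0.5726 -0.1984  0.1928] res [-0.7  0.5 -1.  -0.1 -0.2  0.6 -1.6  0.1 -0.4 -2.2 -0.9 -0.8 -1.5 -2.3
 -0.5 -2. ]
fit [0.5968 0.1783 0.1427] res [-1.  -0.8 -0.6 -0.8  0.4  0.2 -0.4  0.3 -1.  -2.5  0.8 -1.7]
slip top [0.6809 0.1953 0.004 ]
slip scene [0.6776 0.1958 0.004 ]
slip from tray [0.6799 0.1902 0.004 ]
pocket [ 0.5726 -0.1984  0.13  ]
-0.012 [ 0.4719 -0.2303  0.115 ] [409.253  218.3398] [304.7251 155.7471]
0 [ 0.4696 -0.2185  0.115 ] [405.2233 219.154 ] [306.9215 156.9958]
0.012 [ 0.4673 -0.2067  0.115 ] [401.1923 219.9684] [309.1379 158.256 ]
handle top [ 0.4795 -0.1914  0.115 ]
[-0.0901  0.0247]
handle scene [ 0.4702 -0.2118  0.115 ]
[-0.1031  0.0064]
```

```bash
python3 -m jog '[{"dx":0.85,"dy":-0.6},{"dx":1.6,"dy":-1.12},{"dx":2.4,"dy":-1.68},{"dx":3.2,"dy":-2.24},{"dx":4.0,"dy":-2.8}]'; python3 -m jog '[{"dx":0.8,"dy":-0.56},{"dx":1.6,"dy":-1.12},{"dx":2.4,"dy":-1.68},{"dx":3.2,"dy":-2.24},{"dx":4.0,"dy":-2.8}]'; python3 -m jog '[{"dx":0.5,"dy":-0.35,"wz":0.8},{"dx":0.94,"dy":-0.66,"wz":1.72},{"dx":0.94,"dy":-0.66,"wz":1.72},{"dx":0.94,"dy":-0.66,"wz":1.72}]'
python3 - <<'E'
from h import *
from scipy.spatial.transform import Rotation as Ro
o=env.get_obs();print(o["time"],o["ee_pos"],o["force"],Ro.from_quat(o["orientation"]).as_matrix().round(3))
for c in("scene","top"):
    im=cams.get_image(c); cv2.imwrite(f"pics/{c}1.png",im[:,:,::-1])
a=cv2.imread("pics/scene1.png")[110:230,230:350];b=cv2.imread("pics/top1.png")[150:250,340:440]
cv2.imwrite("pics/c1.png",np.hstack([cv2.resize(a,(400,400),interpolation=2),cv2.resize(b,(400,400),interpolation=2)]))
E
```

```text
0.9 [ 0.22766675 -0.58206446  0.21467003] [-0.77476053  0.34383119 -0.47829078] [[ 0.931  0.364  0.   ]
 [ 0.364 -0.931 -0.   ]
 [-0.     0.    -1.   ]]validation failed for argument at $[0]...
validation failed for argument at $[0]...
validation failed for argument at $[0]...
```

View pics/c1.png

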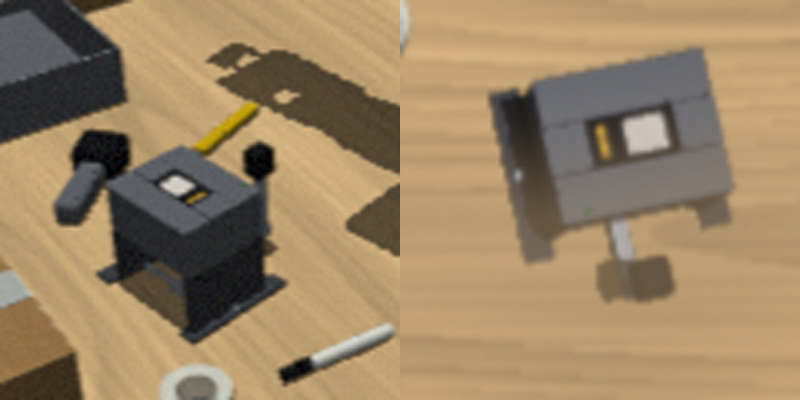

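The scene crop shows the handle at full-image pixel (307.5,158). In the top crop the handle is the right half of the dark patch, near (404,219), and the left half is its shadow, so its dock y is about 0 to 3 mm. The move was refused because rows need every key, so I'll resend it in full.

```bash
python3 -m jog '[{"wx":0,"wy":0,"wz":0,"dx":0.8,"dy":-0.56,"dz":0,"grip":0},{"wx":0,"wy":0,"wz":0,"dx":1.6,"dy":-1.12,"dz":0,"grip":0},{"wx":0,"wy":0,"wz":0,"dx":2.4,"dy":-1.68,"dz":0,"grip":0},{"wx":0,"wy":0,"wz":0,"dx":3.2,"dy":-2.24,"dz":0,"grip":0},{"wx":0,"wy":0,"wz":0,"dx":4.0,"dy":-2.8,"dz":0,"grip":0}]'; python3 -m jog '[{"wx":0,"wy":0,"wz":0,"dx":0.8,"dy":-0.56,"dz":0,"grip":0},{"wx":0,"wy":0,"wz":0,"dx":1.6,"dy":-1.12,"dz":0,"grip":0},{"wx":0,"wy":0,"wz":0,"dx":2.4,"dy":-1.68,"dz":0,"grip":0},{"wx":0,"wy":0,"wz":0,"dx":3.2,"dy":-2.24,"dz":0,"grip":0},{"wx":0,"wy":0,"wz":0,"dx":4.0,"dy":-2.8,"dz":0,"grip":0}]'; python3 -m jog '[{"wx":0,"wy":0,"wz":0.8,"dx":0.5,"dy":-0.35,"dz":0,"grip":0},{"wx":0,"wy":0,"wz":1.72,"dx":0.94,"dy":-0.66,"dz":0,"grip":0},{"wx":0,"wy":0,"wz":1.72,"dx":0.94,"dy":-0.66,"dz":0,"grip":0},{"wx":0,"wy":0,"wz":1.72,"dx":0.94,"dy":-0.66,"dz":0,"grip":0}]'
python3 - <<'E'
from h import *
from scipy.spatial.transform import Rotation as Ro
o=env.get_obs();print(o["time"],o["ee_pos"],o["force"],Ro.from_quat(o["orientation"]).as_matrix().round(3))
E
```

```text
time: 1.42
ee_pos: [0.3365, -0.418, 0.2147]
orientation: [0.983, 0.185, 0.0, 0.0]
force: [0.8, -0.1, -1.0]
opening: 1.002
finger_force: 0.0
time: 1.83
ee_pos: [0.4449, -0.2552, 0.2149]
orientation: [0.983, 0.185, 0.0, 0.0]
force: [1.0, -0.1, 0.7]
opening: 0.997
finger_force: 0.0
time: 2.17
ee_pos: [0.4698, -0.218, 0.2147]
orientation: [0.995, 0.098, 0.0, 0.0]
force: [-0.3, 0.4, -0.3]
opening: 1.004
finger_force: 0.0
2.1667 [ 0.4698489  -0.21797491  0.21469181] [-0.31820084  0.44773925 -0.27950461] [[ 0.981  0.195  0.   ]
 [ 0.195 -0.981 -0.   ]
 [ 0.     0.    -1.   ]]
```

```bash
python3 -m jog '[{"wx":0,"wy":0,"wz":0,"dx":0,"dy":0,"dz":0.9,"grip":0},{"wx":0,"wy":0,"wz":0,"dx":0,"dy":0,"dz":1.7,"grip":0},{"wx":0,"wy":0,"wz":0,"dx":0,"dy":0,"dz":2.4,"grip":0},{"wx":0,"wy":0,"wz":0,"dx":0,"dy":0,"dz":2.92,"grip":0},{"wx":0,"wy":0,"wz":0,"dx":0,"dy":0,"dz":2.92,"grip":0.5}]'; python3 -m jog '[{"wx":0,"wy":0,"wz":0,"dx":0,"dy":0,"dz":0,"grip":0.6},{"wx":0,"wy":0,"wz":0,"dx":0,"dy":0,"dz":0,"grip":0.8},{"wx":0,"wy":0,"wz":0,"dx":0,"dy":0,"dz":0,"grip":1},{"wx":0,"wy":0,"wz":0,"dx":0,"dy":0,"dz":0,"grip":1},{"wx":0,"wy":0,"wz":0,"dx":0,"dy":0,"dz":0,"grip":1}]'; python3 -m jog '[{"wx":0,"wy":0,"wz":0,"dx":0,"dy":0,"dz":0,"grip":1},{"wx":0,"wy":0,"wz":0,"dx":0,"dy":0,"dz":0,"grip":1},{"wx":0,"wy":0,"wz":0,"dx":0,"dy":0,"dz":0,"grip":1},{"wx":0,"wy":0,"wz":0,"dx":0,"dy":0,"dz":0,"grip":1}]'
```

```text
time: 2.58
ee_pos: [0.4675, -0.2188, 0.0945]
orientation: [0.995, 0.097, -0.002, -0.002]
force: [0.8, 0.0, -0.2]
opening: 0.969
finger_force: 0.0
time: 3.0
ee_pos: [0.4698, -0.2189, 0.0988]
orientation: [0.995, 0.096, 0.001, 0.001]
force: [0.5, -0.3, -0.2]
opening: 0.636
finger_force: 0.0
time: 3.33
ee_pos: [0.4695, -0.2186, 0.0979]
orientation: [0.995, 0.096, -0.0, 0.0]
force: [-0.2, 1.7, 0.4]
opening: 0.356
finger_force: 0.3
```

```bash
python3 -m jog '[{"wx":0,"wy":0,"wz":0,"dx":0,"dy":0,"dz":0,"grip":1},{"wx":0,"wy":0,"wz":0,"dx":0,"dy":0,"dz":0,"grip":1},{"wx":0,"wy":0,"wz":0,"dx":0,"dy":0,"dz":0,"grip":1},{"wx":0,"wy":0,"wz":0,"dx":0,"dy":0,"dz":0,"grip":1}]'
```

```text
time: 3.67
ee_pos: [0.4695, -0.2186, 0.0978]
orientation: [0.995, 0.096, -0.0, 0.0]
force: [-0.9, 0.5, 0.9]
opening: 0.271
finger_force: 30.0
```

```bash
python3 -m jog '[{"wx":0,"wy":0,"wz":0,"dx":0,"dy":0,"dz":-0.05,"grip":1},{"wx":0,"wy":0,"wz":0,"dx":0,"dy":0,"dz":-0.1,"grip":1},{"wx":0,"wy":0,"wz":0,"dx":0,"dy":0,"dz":-0.12,"grip":1},{"wx":0,"wy":0,"wz":0,"dx":0,"dy":0,"dz":-0.12,"grip":1}]'; python3 -m jog '[{"wx":0,"wy":0,"wz":0,"dx":0,"dy":0,"dz":-0.01,"grip":1},{"wx":0,"wy":0,"wz":0,"dx":0,"dy":0,"dz":-0.02,"grip":1},{"wx":0,"wy":0,"wz":0,"dx":0,"dy":0,"dz":-0.02,"grip":1}]';python3 -m jog '[{"wx":0,"wy":0,"wz":0,"dx":0,"dy":0,"dz":-0.01,"grip":1},{"wx":0,"wy":0,"wz":0,"dx":0,"dy":0,"dz":-0.01,"grip":1},{"wx":0,"wy":0,"wz":0,"dx":0,"dy":0,"dz":-0.01,"grip":1}]'
```

```text
time: 4.0
ee_pos: [0.4695, -0.2186, 0.1028]
orientation: [0.995, 0.096, 0.0, 0.0]
force: [1.5, -0.4, -1.3]
opening: 0.275
finger_force: 30.0
time: 4.25
ee_pos: [0.4695, -0.2186, 0.1034]
orientation: [0.995, 0.096, 0.0, 0.0]
force: [2.8, 1.3, -3.5]
opening: 0.272
finger_force: 30.0
time: 4.5
ee_pos: [0.4695, -0.2186, 0.1038]
orientation: [0.995, 0.096, 0.0, 0.0]
force: [2.7, 1.2, -4.0]
opening: 0.272
finger_force: 30.0
```

```bash
for i in 1; do python3 -m jog '[{"wx":0,"wy":0,"wz":0,"dx":0,"dy":0,"dz":-0.02,"grip":1},{"wx":0,"wy":0,"wz":0,"dx":0,"dy":0,"dz":-0.02,"grip":1},{"wx":0,"wy":0,"wz":0,"dx":0,"dy":0,"dz":-0.02,"grip":1}]'; python3 -c "
from plant import env;print(env.get_obs()['force'],env.get_obs()['torque'])"; done
```

```text
time: 4.75
ee_pos: [0.4696, -0.2185, 0.1043]
orientation: [0.995, 0.096, -0.0, -0.0]
force: [5.5, 1.4, -9.9]
opening: 0.272
finger_force: 30.0
[ 5.51917666  1.40871399 -9.8771856 ] [ 0.12216358 -0.61809148  0.11072704]
```

```bash
cat > ck.py <<'E'
import sys
from h import *
o=env.get_obs();f=o["force"];p=o["ee_pos"];t=.1928
ey=np.array([-np.sin(t),np.cos(t)]);y=ey@(p[:2]-[.5726,-.1984]);fy=ey@f[:2]
print("t%.2f y%.2fmm z%.2fmm fy%.1f fz%.1f"%(o["time"],y*1e3,p[2]*1e3,fy,f[2]))
sys.exit(not(-16<f[2]<-7 and abs(fy)<7))
E
python3 ck.py
python3 -m jog '[{"wx":0,"wy":0,"wz":0,"dx":0,"dy":-0.012,"dz":0,"grip":1},{"wx":0,"wy":0,"wz":0,"dx":0,"dy":-0.025,"dz":0,"grip":1},{"wx":0,"wy":0,"wz":0,"dx":0,"dy":-0.025,"dz":0,"grip":1}]' >/dev/null; python3 ck.py && python3 -m jog '[{"wx":0,"wy":0,"wz":0,"dx":0,"dy":-0.012,"dz":0,"grip":1},{"wx":0,"wy":0,"wz":0,"dx":0,"dy":-0.025,"dz":0,"grip":1},{"wx":0,"wy":0,"wz":0,"dx":0,"dy":-0.025,"dz":0,"grip":1}]' >/dev/null && python3 ck.py && python3 -m jog '[{"wx":0,"wy":0,"wz":0,"dx":0,"dy":-0.012,"dz":0,"grip":1},{"wx":0,"wy":0,"wz":0,"dx":0,"dy":-0.025,"dz":0,"grip":1},{"wx":0,"wy":0,"wz":0,"dx":0,"dy":-0.025,"dz":0,"grip":1}]' >/dev/null && python3 ck.py
```

```text
t4.75 y-0.02mm z104.29mm fy0.3 fz-9.9
t5.00 y0.43mm z104.36mm fy-3.0 fz-11.6
t5.25 y1.07mm z104.43mm fy-5.0 fz-12.2
t5.50 y1.75mm z104.53mm fy-8.4 fz-12.4
```

```bash

python3 -m jog '[{"wx":0,"wy":0,"wz":0,"dx":0,"dy":0,"dz":0.03,"grip":1},{"wx":0,"wy":0,"wz":0,"dx":0,"dy":0,"dz":0.05,"grip":1},{"wx":0,"wy":0,"wz":0,"dx":0,"dy":0,"dz":0.05,"grip":1}]' >/dev/null; python3 ck.py;  python3 -m jog '[{"wx":0,"wy":0,"wz":0,"dx":0,"dy":-0.015,"dz":0,"grip":1},{"wx":0,"wy":0,"wz":0,"dx":0,"dy":-0.015,"dz":0,"grip":1},{"wx":0,"wy":0,"wz":0,"dx":0,"dy":-0.015,"dz":0,"grip":1}]'>/dev/null; python3 ck.py;  python3 -m jog '[{"wx":0,"wy":0,"wz":0,"dx":0,"dy":0,"dz":-0.03,"grip":1},{"wx":0,"wy":0,"wz":0,"dx":0,"dy":0,"dz":-0.05,"grip":1},{"wx":0,"wy":0,"wz":0,"dx":0,"dy":0,"dz":-0.05,"grip":1}]' >/dev/null; python3 ck.py
```

```text
t5.75 y2.74mm z102.91mm fy0.0 fz-0.2
t6.00 y3.52mm z102.85mm fy-1.0 fz1.5
t6.25 y3.58mm z104.28mm fy-1.1 fz-7.8
```

```bash

python3 -m jog '[{"wx":0,"wy":0,"wz":0,"dx":0,"dy":0,"dz":-0.012,"grip":1},{"wx":0,"wy":0,"wz":0,"dx":0,"dy":0,"dz":-0.012,"grip":1},{"wx":0,"wy":0,"wz":0,"dx":0,"dy":0,"dz":-0.012,"grip":1}]' >/dev/null; python3 ck.py
```

```text
t6.50 y3.57mm z104.47mm fy-0.8 fz-12.6
```

Plate again at y = 3.6. Next probe at about 7 mm.

```bash

python3 -m jog '[{"wx":0,"wy":0,"wz":0,"dx":0,"dy":0,"dz":0.03,"grip":1},{"wx":0,"wy":0,"wz":0,"dx":0,"dy":0,"dz":0.06,"grip":1},{"wx":0,"wy":0,"wz":0,"dx":0,"dy":-0.04,"dz":0.06,"grip":1},{"wx":0,"wy":0,"wz":0,"dx":0,"dy":-0.085,"dz":0.06,"grip":1},{"wx":0,"wy":0,"wz":0,"dx":0,"dy":-0.085,"dz":0.06,"grip":1}]' >/dev/null; python3 ck.py;  python3 -m jog '[{"wx":0,"wy":0,"wz":0,"dx":0,"dy":0,"dz":-0.02,"grip":1},{"wx":0,"wy":0,"wz":0,"dx":0,"dy":0,"dz":-0.04,"grip":1},{"wx":0,"wy":0,"wz":0,"dx":0,"dy":0,"dz":-0.055,"grip":1},{"wx":0,"wy":0,"wz":0,"dx":0,"dy":0,"dz":-0.055,"grip":1}]' >/dev/null; python3 ck.py
```

```text
t6.92 y7.20mm z102.78mm fy-1.1 fz-2.1
t7.25 y7.14mm z104.38mm fy-0.4 fz-11.9
```

```bash

python3 -m jog '[{"wx":0,"wy":0,"wz":0,"dx":0,"dy":0,"dz":0.06,"grip":1},{"wx":0,"wy":0,"wz":0,"dx":0,"dy":0.08,"dz":0.06,"grip":1},{"wx":0,"wy":0,"wz":0,"dx":0,"dy":0.17,"dz":0.06,"grip":1},{"wx":0,"wy":0,"wz":0,"dx":0,"dy":0.26,"dz":0.06,"grip":1},{"wx":0,"wy":0,"wz":0,"dx":0,"dy":0.26,"dz":0.06,"grip":1}]' >/dev/null; python3 ck.py;  python3 -m jog '[{"wx":0,"wy":0,"wz":0,"dx":0,"dy":0,"dz":-0.02,"grip":1},{"wx":0,"wy":0,"wz":0,"dx":0,"dy":0,"dz":-0.04,"grip":1},{"wx":0,"wy":0,"wz":0,"dx":0,"dy":0,"dz":-0.055,"grip":1},{"wx":0,"wy":0,"wz":0,"dx":0,"dy":0,"dz":-0.055,"grip":1}]' >/dev/null; python3 ck.py
```

```text
t7.67 y-4.35mm z102.53mm fy-1.1 fz-4.0
t8.00 y-3.60mm z104.68mm fy-1.6 fz-7.1
```

```bash

python3 -m jog '[{"wx":0,"wy":0,"wz":0,"dx":0,"dy":0,"dz":-0.01,"grip":1},{"wx":0,"wy":0,"wz":0,"dx":0,"dy":0,"dz":-0.015,"grip":1},{"wx":0,"wy":0,"wz":0,"dx":0,"dy":0,"dz":-0.015,"grip":1}]' >/dev/null; python3 ck.py
```

```text
t8.25 y-3.54mm z104.98mm fy-1.6 fz-11.8
```

```bash

python3 -m jog '[{"wx":0,"wy":0,"wz":0,"dx":0,"dy":0,"dz":0.06,"grip":1},{"wx":0,"wy":0,"wz":0,"dx":0,"dy":0.04,"dz":0.06,"grip":1},{"wx":0,"wy":0,"wz":0,"dx":0,"dy":0.085,"dz":0.06,"grip":1},{"wx":0,"wy":0,"wz":0,"dx":0,"dy":0.085,"dz":0.06,"grip":1},{"wx":0,"wy":0,"wz":0,"dx":0,"dy":0.085,"dz":0.06,"grip":1}]' >/dev/null; python3 ck.py;  python3 -m jog '[{"wx":0,"wy":0,"wz":0,"dx":0,"dy":0,"dz":-0.02,"grip":1},{"wx":0,"wy":0,"wz":0,"dx":0,"dy":0,"dz":-0.04,"grip":1},{"wx":0,"wy":0,"wz":0,"dx":0,"dy":0,"dz":-0.055,"grip":1},{"wx":0,"wy":0,"wz":0,"dx":0,"dy":0,"dz":-0.055,"grip":1}]' >/dev/null; python3 ck.py
```

```text
t8.67 y-7.08mm z102.98mm fy-1.4 fz-2.7
t9.00 y-6.97mm z105.27mm fy-1.1 fz-3.4
```

```bash

python3 -m jog '[{"wx":0,"wy":0,"wz":0,"dx":0,"dy":0,"dz":-0.01,"grip":1},{"wx":0,"wy":0,"wz":0,"dx":0,"dy":0,"dz":-0.02,"grip":1},{"wx":0,"wy":0,"wz":0,"dx":0,"dy":0,"dz":-0.02,"grip":1}]' >/dev/null; python3 ck.py; python3 -m jog '[{"wx":0,"wy":0,"wz":0,"dx":0,"dy":0,"dz":-0.01,"grip":1},{"wx":0,"wy":0,"wz":0,"dx":0,"dy":0,"dz":-0.01,"grip":1},{"wx":0,"wy":0,"wz":0,"dx":0,"dy":0,"dz":-0.01,"grip":1}]' >/dev/null; python3 ck.py
```

```text
t9.25 y-6.93mm z106.00mm fy-0.7 fz-3.2
t9.50 y-6.94mm z106.36mm fy-0.6 fz-3.4
```

Found it: at y ≈ -7 the force stays at plain drag as the rod rises. Now I'll rise to the battery.

```bash

python3 -m jog '[{"wx":0,"wy":0,"wz":0,"dx":0,"dy":0,"dz":-0.02,"grip":1},{"wx":0,"wy":0,"wz":0,"dx":0,"dy":0,"dz":-0.04,"grip":1},{"wx":0,"wy":0,"wz":0,"dx":0,"dy":0,"dz":-0.06,"grip":1},{"wx":0,"wy":0,"wz":0,"dx":0,"dy":0,"dz":-0.08,"grip":1},{"wx":0,"wy":0,"wz":0,"dx":0,"dy":0,"dz":-0.08,"grip":1}]' >/dev/null; python3 ck.py; python3 -m jog '[{"wx":0,"wy":0,"wz":0,"dx":0,"dy":0,"dz":-0.02,"grip":1},{"wx":0,"wy":0,"wz":0,"dx":0,"dy":0,"dz":-0.04,"grip":1},{"wx":0,"wy":0,"wz":0,"dx":0,"dy":0,"dz":-0.06,"grip":1},{"wx":0,"wy":0,"wz":0,"dx":0,"dy":0,"dz":-0.06,"grip":1}]' >/dev/null; python3 ck.py
```

```text
t9.92 y-6.90mm z109.69mm fy-1.1 fz-3.0
t10.25 y-6.89mm z112.05mm fy-1.1 fz-3.9
```

```bash

python3 -m jog '[{"wx":0,"wy":0,"wz":0,"dx":0,"dy":0,"dz":-0.01,"grip":1},{"wx":0,"wy":0,"wz":0,"dx":0,"dy":0,"dz":-0.02,"grip":1},{"wx":0,"wy":0,"wz":0,"dx":0,"dy":0,"dz":-0.03,"grip":1},{"wx":0,"wy":0,"wz":0,"dx":0,"dy":0,"dz":-0.03,"grip":1}]' >/dev/null; python3 ck.py; python3 -m jog '[{"wx":0,"wy":0,"wz":0,"dx":0,"dy":0,"dz":-0.01,"grip":1},{"wx":0,"wy":0,"wz":0,"dx":0,"dy":0,"dz":-0.02,"grip":1},{"wx":0,"wy":0,"wz":0,"dx":0,"dy":0,"dz":-0.02,"grip":1}]' >/dev/null; python3 ck.py
```

```text
t10.58 y-6.80mm z112.55mm fy-1.2 fz-11.9
t10.83 y-6.79mm z113.24mm fy-0.3 fz-12.9
```

```bash

python3 -m jog '[{"wx":0,"wy":0,"wz":0,"dx":0,"dy":0,"dz":-0.02,"grip":1},{"wx":0,"wy":0,"wz":0,"dx":0,"dy":0,"dz":-0.04,"grip":1},{"wx":0,"wy":0,"wz":0,"dx":0,"dy":0,"dz":-0.06,"grip":1},{"wx":0,"wy":0,"wz":0,"dx":0,"dy":0,"dz":-0.08,"grip":1},{"wx":0,"wy":0,"wz":0,"dx":0,"dy":0,"dz":-0.1,"grip":1}]' >/dev/null; python3 ck.py && python3 -m jog '[{"wx":0,"wy":0,"wz":0,"dx":0,"dy":0,"dz":-0.02,"grip":1},{"wx":0,"wy":0,"wz":0,"dx":0,"dy":0,"dz":-0.04,"grip":1},{"wx":0,"wy":0,"wz":0,"dx":0,"dy":0,"dz":-0.06,"grip":1},{"wx":0,"wy":0,"wz":0,"dx":0,"dy":0,"dz":-0.08,"grip":1},{"wx":0,"wy":0,"wz":0,"dx":0,"dy":0,"dz":-0.1,"grip":1}]' >/dev/null && python3 ck.py && python3 -m jog '[{"wx":0,"wy":0,"wz":0,"dx":0,"dy":0,"dz":-0.02,"grip":1},{"wx":0,"wy":0,"wz":0,"dx":0,"dy":0,"dz":-0.04,"grip":1},{"wx":0,"wy":0,"wz":0,"dx":0,"dy":0,"dz":-0.06,"grip":1},{"wx":0,"wy":0,"wz":0,"dx":0,"dy":0,"dz":-0.08,"grip":1},{"wx":0,"wy":0,"wz":0,"dx":0,"dy":0,"dz":-0.1,"grip":1}]' >/dev/null && python3 ck.py
```

```text
t11.25 y-6.82mm z117.20mm fy-1.5 fz-15.0
t11.67 y-6.79mm z121.17mm fy-2.0 fz-15.4
t12.08 y-6.76mm z125.13mm fy-1.9 fz-15.2
```

```bash

python3 -m jog '[{"wx":0,"wy":0,"wz":0,"dx":0,"dy":0,"dz":-0.02,"grip":1},{"wx":0,"wy":0,"wz":0,"dx":0,"dy":0,"dz":-0.04,"grip":1},{"wx":0,"wy":0,"wz":0,"dx":0,"dy":0,"dz":-0.06,"grip":1},{"wx":0,"wy":0,"wz":0,"dx":0,"dy":0,"dz":-0.08,"grip":1},{"wx":0,"wy":0,"wz":0,"dx":0,"dy":0,"dz":-0.1,"grip":1}]' >/dev/null; python3 ck.py && python3 -m jog '[{"wx":0,"wy":0,"wz":0,"dx":0,"dy":0,"dz":-0.02,"grip":1},{"wx":0,"wy":0,"wz":0,"dx":0,"dy":0,"dz":-0.04,"grip":1},{"wx":0,"wy":0,"wz":0,"dx":0,"dy":0,"dz":-0.06,"grip":1},{"wx":0,"wy":0,"wz":0,"dx":0,"dy":0,"dz":-0.08,"grip":1},{"wx":0,"wy":0,"wz":0,"dx":0,"dy":0,"dz":-0.1,"grip":1}]' >/dev/null && python3 ck.py && python3 -m jog '[{"wx":0,"wy":0,"wz":0,"dx":0,"dy":0,"dz":-0.02,"grip":1},{"wx":0,"wy":0,"wz":0,"dx":0,"dy":0,"dz":-0.04,"grip":1},{"wx":0,"wy":0,"wz":0,"dx":0,"dy":0,"dz":-0.06,"grip":1},{"wx":0,"wy":0,"wz":0,"dx":0,"dy":0,"dz":-0.08,"grip":1},{"wx":0,"wy":0,"wz":0,"dx":0,"dy":0,"dz":-0.08,"grip":1}]' >/dev/null && python3 ck.py
python3 - <<'E'
from h import *
im=cams.get_image("scene"); cv2.imwrite("pics/s2.png",im[:,:,::-1])
im2=cams.get_image("top"); cv2.imwrite("pics/t2.png",im2[:,:,::-1])
a=im[110:230,230:350,::-1];b=im2[150:250,340:440,::-1]
cv2.imwrite("pics/c2.png",np.hstack([cv2.resize(a,(400,400),interpolation=2),cv2.resize(b,(400,400),interpolation=2)]))
E
```

```text
t12.50 y-6.81mm z129.13mm fy-2.0 fz-15.0
t12.92 y-6.77mm z133.13mm fy-1.2 fz-14.3
t13.33 y-6.76mm z136.41mm fy-1.7 fz-13.2
```

View pics/c2.png

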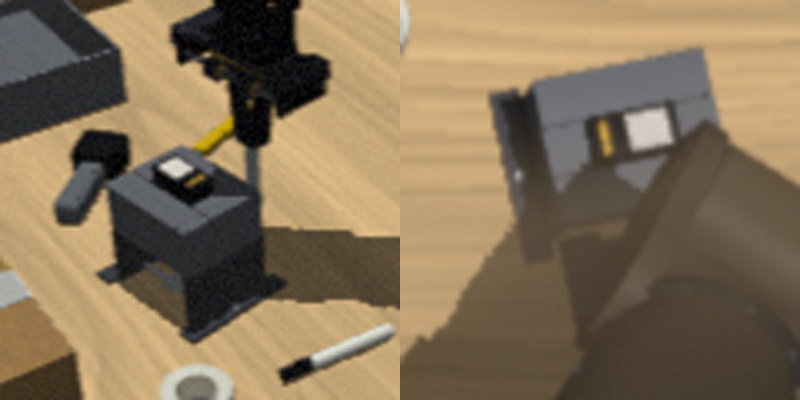

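The battery now stands proud of the dock, visible at crop (185,175). Next, lower the rod.

```bash

python3 -m jog '[{"wx":0,"wy":0,"wz":0,"dx":0,"dy":0,"dz":0,"grip":1},{"wx":0,"wy":0,"wz":0,"dx":0,"dy":0,"dz":0.06,"grip":1},{"wx":0,"wy":0,"wz":0,"dx":0,"dy":0,"dz":0.15,"grip":1},{"wx":0,"wy":0,"wz":0,"dx":0,"dy":0,"dz":0.25,"grip":1},{"wx":0,"wy":0,"wz":0,"dx":0,"dy":0,"dz":0.35,"grip":1}]' >/dev/null; python3 ck.py ; python3 -m jog '[{"wx":0,"wy":0,"wz":0,"dx":0,"dy":0,"dz":0.1,"grip":1},{"wx":0,"wy":0,"wz":0,"dx":0,"dy":0,"dz":0.2,"grip":1},{"wx":0,"wy":0,"wz":0,"dx":0,"dy":0,"dz":0.3,"grip":1},{"wx":0,"wy":0,"wz":0,"dx":0,"dy":0,"dz":0.4,"grip":1},{"wx":0,"wy":0,"wz":0,"dx":0,"dy":0,"dz":0.48,"grip":1}]' >/dev/null; python3 ck.py ; python3 -m jog '[{"wx":0,"wy":0,"wz":0,"dx":0,"dy":0,"dz":0.03,"grip":1},{"wx":0,"wy":0,"wz":0,"dx":0,"dy":0,"dz":0.06,"grip":1},{"wx":0,"wy":0,"wz":0,"dx":0,"dy":0,"dz":0.1,"grip":1},{"wx":0,"wy":0,"wz":0,"dx":0,"dy":0,"dz":0.1,"grip":1}]' >/dev/null ; python3 ck.py
```

```text
t13.85 y-6.89mm z122.98mm fy-0.7 fz3.1
t14.27 y-6.91mm z103.41mm fy-0.2 fz1.7
t14.60 y-6.88mm z99.71mm fy0.1 fz-1.7
```

```bash

python3 -m jog '[{"wx":0,"wy":0,"wz":0,"dx":0,"dy":0,"dz":0.02,"grip":1},{"wx":0,"wy":0,"wz":0,"dx":0,"dy":0,"dz":0.02,"grip":1},{"wx":0,"wy":0,"wz":0,"dx":0,"dy":0,"dz":0.02,"grip":0.6},{"wx":0,"wy":0,"wz":0,"dx":0,"dy":0,"dz":0.02,"grip":0.3},{"wx":0,"wy":0,"wz":0,"dx":0,"dy":0,"dz":0.02,"grip":0}]'; python3 -m jog '[{"wx":0,"wy":0,"wz":0,"dx":0,"dy":0,"dz":0,"grip":0},{"wx":0,"wy":0,"wz":0,"dx":0,"dy":0,"dz":0,"grip":0},{"wx":0,"wy":0,"wz":0,"dx":0,"dy":0,"dz":0,"grip":0},{"wx":0,"wy":0,"wz":0,"dx":0,"dy":0,"dz":0,"grip":0}]'
```

```text
time: 15.02
ee_pos: [0.4705, -0.2252, 0.099]
orientation: [0.995, 0.096, -0.0, -0.0]
force: [0.4, -0.3, -0.1]
opening: 0.43
finger_force: 0.0
time: 15.35
ee_pos: [0.4708, -0.2253, 0.0991]
orientation: [0.995, 0.096, -0.0, 0.0]
force: [-0.9, 0.3, -0.2]
opening: 0.706
finger_force: 0.0
```

```bash

python3 -m jog '[{"wx":0,"wy":0,"wz":0,"dx":0,"dy":0,"dz":-0.5,"grip":0},{"wx":0,"wy":0,"wz":0,"dx":0,"dy":0,"dz":-1.2,"grip":0},{"wx":0,"wy":0,"wz":0,"dx":0,"dy":0,"dz":-2,"grip":0},{"wx":0,"wy":0,"wz":0,"dx":0,"dy":0,"dz":-2.6,"grip":0}]' >/dev/null; python3 -m jog '[{"wx":0,"wy":0,"wz":-1,"dx":0.5,"dy":-0.05,"dz":0,"grip":0},{"wx":0,"wy":0,"wz":-2,"dx":1.1,"dy":-0.1,"dz":0,"grip":0},{"wx":0,"wy":0,"wz":-3,"dx":1.7,"dy":-0.17,"dz":0,"grip":0},{"wx":0,"wy":0,"wz":-4,"dx":2.3,"dy":-0.17,"dz":0,"grip":0},{"wx":0,"wy":0,"wz":-5,"dx":2.63,"dy":-0.17,"dz":0,"grip":0}]' >/dev/null; python3 -m jog '[{"wx":0,"wy":0,"wz":-1,"dx":0,"dy":0,"dz":0,"grip":0},{"wx":0,"wy":0,"wz":-2,"dx":0,"dy":0,"dz":0,"grip":0},{"wx":0,"wy":0,"wz":-3,"dx":0,"dy":0,"dz":0,"grip":0},{"wx":0,"wy":0,"wz":-4,"dx":0,"dy":0,"dz":0,"grip":0},{"wx":0,"wy":0,"wz":-5,"dx":0,"dy":0,"dz":0,"grip":0}]' >/dev/null; python3 -m jog '[{"wx":0,"wy":0,"wz":-1,"dx":0,"dy":0,"dz":0,"grip":0},{"wx":0,"wy":0,"wz":-2,"dx":0,"dy":0,"dz":0,"grip":0},{"wx":0,"wy":0,"wz":-3.5,"dx":0,"dy":0,"dz":0,"grip":0},{"wx":0,"wy":0,"wz":-5,"dx":0,"dy":0,"dz":0,"grip":0},{"wx":0,"wy":0,"wz":-5,"dx":0,"dy":0,"dz":0,"grip":0}]'
python3 - <<'E'
from h import *
o=env.get_obs();print(o["q"].round(3))
im=cams.get_image("scene"); cv2.imwrite("pics/c3.png",cv2.resize(im[90:230,220:360,::-1],(560,560),interpolation=2))
E
```

```text
time: 16.93
ee_pos: [0.5727, -0.1985, 0.203]
orientation: [0.633, 0.774, -0.0, -0.0]
force: [0.4, -0.3, -0.6]
opening: 1.0
finger_force: 0.0
[-0.443  0.476  1.621 -0.     1.045 -0.642]
```

View pics/c3.png

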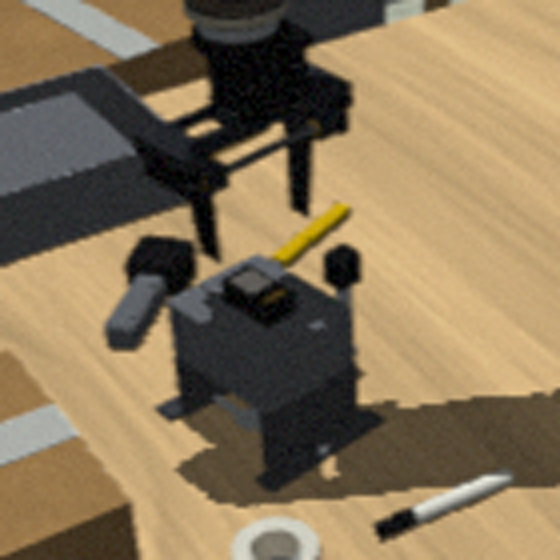

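The battery stands proud at crop (258,290), the handle is down at (342,265), and the fingers straddle the battery. I'll descend and grip.

```bash

python3 -m jog '[{"wx":0,"wy":0,"wz":0,"dx":0,"dy":0,"dz":0.6,"grip":0.2},{"wx":0,"wy":0,"wz":0,"dx":0,"dy":0,"dz":1.2,"grip":0.3},{"wx":0,"wy":0,"wz":0,"dx":0,"dy":0,"dz":1.6,"grip":0.35},{"wx":0,"wy":0,"wz":0,"dx":0,"dy":0,"dz":1.78,"grip":0.4},{"wx":0,"wy":0,"wz":0,"dx":0,"dy":0,"dz":1.78,"grip":0.5}]'; python3 -m jog '[{"wx":0,"wy":0,"wz":0,"dx":0,"dy":0,"dz":0,"grip":0.6},{"wx":0,"wy":0,"wz":0,"dx":0,"dy":0,"dz":0,"grip":0.7},{"wx":0,"wy":0,"wz":0,"dx":0,"dy":0,"dz":0,"grip":0.8},{"wx":0,"wy":0,"wz":0,"dx":0,"dy":0,"dz":0,"grip":1},{"wx":0,"wy":0,"wz":0,"dx":0,"dy":0,"dz":0,"grip":1}]'; python3 -m jog '[{"wx":0,"wy":0,"wz":0,"dx":0,"dy":0,"dz":0,"grip":1},{"wx":0,"wy":0,"wz":0,"dx":0,"dy":0,"dz":0,"grip":1},{"wx":0,"wy":0,"wz":0,"dx":0,"dy":0,"dz":0,"grip":1},{"wx":0,"wy":0,"wz":0,"dx":0,"dy":0,"dz":0,"grip":1},{"wx":0,"wy":0,"wz":0,"dx":0,"dy":0,"dz":0,"grip":1}]'
```

```text
time: 17.4
ee_pos: [0.5729, -0.1984, 0.1315]
orientation: [0.636, 0.771, 0.0, -0.0]
force: [-0.7, -0.2, 0.7]
opening: 0.705
finger_force: 0.0
time: 17.82
ee_pos: [0.5733, -0.1986, 0.1323]
orientation: [0.636, 0.772, 0.0, 0.001]
force: [7.6, 2.3, -3.7]
opening: 0.361
finger_force: 30.1
time: 18.23
ee_pos: [0.5734, -0.1986, 0.1323]
orientation: [0.636, 0.772, 0.0, 0.001]
force: [5.7, 0.9, 1.8]
opening: 0.362
finger_force: 29.9
```

```bash

python3 -m jog '[{"wx":0,"wy":0,"wz":0,"dx":0,"dy":0.015,"dz":-0.05,"grip":1},{"wx":0,"wy":0,"wz":0,"dx":0,"dy":0.015,"dz":-0.1,"grip":1},{"wx":0,"wy":0,"wz":0,"dx":0,"dy":0.015,"dz":-0.16,"grip":1},{"wx":0,"wy":0,"wz":0,"dx":0,"dy":0.015,"dz":-0.22,"grip":1},{"wx":0,"wy":0,"wz":0,"dx":0,"dy":0.015,"dz":-0.28,"grip":1}]';python3 -m jog '[{"wx":0,"wy":0,"wz":0,"dx":0,"dy":0,"dz":-0.08,"grip":1},{"wx":0,"wy":0,"wz":0,"dx":0,"dy":0,"dz":-0.16,"grip":1},{"wx":0,"wy":0,"wz":0,"dx":0,"dy":0,"dz":-0.25,"grip":1},{"wx":0,"wy":0,"wz":0,"dx":0,"dy":0,"dz":-0.35,"grip":1},{"wx":0,"wy":0,"wz":0,"dx":0,"dy":0,"dz":-0.45,"grip":1}]'
```

```text
time: 18.65
ee_pos: [0.5728, -0.1981, 0.1415]
orientation: [0.636, 0.772, -0.0, -0.001]
force: [4.9, -0.5, -12.7]
opening: 0.355
finger_force: 29.7
time: 19.07
ee_pos: [0.5731, -0.1984, 0.1618]
orientation: [0.636, 0.772, -0.0, -0.0]
force: [0.1, 0.3, -2.2]
opening: 0.354
finger_force: 29.8
```

```bash

python3 -m jog '[{"wx":0,"wy":0,"wz":0,"dx":0,"dy":0,"dz":-0.2,"grip":1},{"wx":0,"wy":0,"wz":0,"dx":0,"dy":0,"dz":-0.5,"grip":1},{"wx":0,"wy":0,"wz":0,"dx":0,"dy":0,"dz":-0.8,"grip":1},{"wx":0,"wy":0,"wz":0,"dx":0,"dy":0,"dz":-1.1,"grip":1},{"wx":0,"wy":0,"wz":0,"dx":0,"dy":0,"dz":-1.25,"grip":1}]'; python3 -m jog '[{"wx":0,"wy":0,"wz":0,"dx":0.3,"dy":0.15,"dz":0,"grip":1},{"wx":0,"wy":0,"wz":0,"dx":0.8,"dy":0.4,"dz":0,"grip":1},{"wx":0,"wy":0,"wz":0,"dx":1.4,"dy":0.7,"dz":0,"grip":1},{"wx":0,"wy":0,"wz":0,"dx":2.0,"dy":1.0,"dz":0,"grip":1},{"wx":0,"wy":0,"wz":0,"dx":2.6,"dy":1.3,"dz":0,"grip":1}]'; python3 -m jog '[{"wx":0,"wy":0,"wz":0,"dx":0.6,"dy":0.3,"dz":0,"grip":1},{"wx":0,"wy":0,"wz":0,"dx":1.2,"dy":0.6,"dz":0,"grip":1},{"wx":0,"wy":0,"wz":0,"dx":1.8,"dy":0.9,"dz":0,"grip":1},{"wx":0,"wy":0,"wz":0,"dx":2.4,"dy":1.2,"dz":0,"grip":1},{"wx":0,"wy":0,"wz":0,"dx":3.0,"dy":1.5,"dz":0,"grip":1}]'; python3 -m jog '[{"wx":0,"wy":0,"wz":0,"dx":0.6,"dy":0.3,"dz":0,"grip":1},{"wx":0,"wy":0,"wz":0,"dx":1.3,"dy":0.6,"dz":0,"grip":1},{"wx":0,"wy":0,"wz":0,"dx":2.1,"dy":1,"dz":0,"grip":1},{"wx":0,"wy":0,"wz":0,"dx":2.9,"dy":1.4,"dz":0,"grip":1},{"wx":0,"wy":0,"wz":0,"dx":3.51,"dy":1.7,"dz":0,"grip":1}]'
```

```text
time: 19.48
ee_pos: [0.5736, -0.1985, 0.2135]
orientation: [0.636, 0.772, 0.0, 0.001]
force: [-0.5, 0.4, -2.2]
opening: 0.361
finger_force: 29.8
time: 19.9
ee_pos: [0.6044, -0.0845, 0.2109]
orientation: [0.636, 0.772, -0.0, -0.0]
force: [0.8, 0.0, -1.2]
opening: 0.361
finger_force: 29.8
time: 20.32
ee_pos: [0.6402, 0.0451, 0.2109]
orientation: [0.636, 0.772, -0.0, -0.0]
force: [-0.7, 0.1, -1.3]
opening: 0.355
finger_force: 29.8
time: 20.73
ee_pos: [0.6799, 0.1971, 0.2107]
orientation: [0.635, 0.772, -0.0, -0.0]
force: [1.0, 0.6, -1.7]
opening: 0.354
finger_force: 29.8
```

```bash
python3 -m jog '[{"wx":0,"wy":0,"wz":-0.8,"dx":0,"dy":0,"dz":0,"grip":1},{"wx":0,"wy":0,"wz":-1.8,"dx":0,"dy":0,"dz":0,"grip":1},{"wx":0,"wy":0,"wz":-2.8,"dx":0,"dy":0,"dz":0,"grip":1},{"wx":0,"wy":0,"wz":-3.8,"dx":0,"dy":0,"dz":0,"grip":1},{"wx":0,"wy":0,"wz":-4.8,"dx":0,"dy":0,"dz":0,"grip":1}]' >/dev/null;python3 -m jog '[{"wx":0,"wy":0,"wz":-1,"dx":0,"dy":0,"dz":0,"grip":1},{"wx":0,"wy":0,"wz":-2,"dx":0,"dy":0,"dz":0,"grip":1},{"wx":0,"wy":0,"wz":-3,"dx":0,"dy":0,"dz":0,"grip":1},{"wx":0,"wy":0,"wz":-4,"dx":0,"dy":0,"dz":0,"grip":1},{"wx":0,"wy":0,"wz":-5,"dx":0,"dy":0,"dz":0,"grip":1}]' >/dev/null;python3 -m jog '[{"wx":0,"wy":0,"wz":-1,"dx":0,"dy":0,"dz":0,"grip":1},{"wx":0,"wy":0,"wz":-2,"dx":0,"dy":0,"dz":0,"grip":1},{"wx":0,"wy":0,"wz":-3.2,"dx":0,"dy":0,"dz":0,"grip":1},{"wx":0,"wy":0,"wz":-4.2,"dx":0,"dy":0,"dz":0,"grip":1},{"wx":0,"wy":0,"wz":-4.7,"dx":0,"dy":0,"dz":0,"grip":1}]' >/dev/null; python3 -m jog '[{"wx":0,"wy":0,"wz":0,"dx":0,"dy":0,"dz":0.3,"grip":1},{"wx":0,"wy":0,"wz":0,"dx":0,"dy":0,"dz":0.8,"grip":1},{"wx":0,"wy":0,"wz":0,"dx":0,"dy":0,"dz":1.3,"grip":1},{"wx":0,"wy":0,"wz":0,"dx":0,"dy":0,"dz":1.8,"grip":1},{"wx":0,"wy":0,"wz":0,"dx":0,"dy":0,"dz":2.2,"grip":1}]'
python3 - <<'E'
from h import *
for c in("scene","top"):
    im=cams.get_image(c); cv2.imwrite(f"pics/{c}4.png",im[:,:,::-1])
a=cv2.imread("pics/scene4.png")[200:320,270:410];b=cv2.imread("pics/top4.png")[120:240,230:350]
cv2.imwrite("pics/c4.png",np.hstack([cv2.resize(a,(467,400),interpolation=2),cv2.resize(b,(333,333),interpolation=2)[:400] if 0 else cv2.copyMakeBorder(cv2.resize(b,(333,333),interpolation=2),0,67,0,0,cv2.BORDER_CONSTANT)]))
E
```

```text
time: 22.4
ee_pos: [0.6791, 0.1941, 0.1203]
orientation: [-0.069, 0.998, -0.0, -0.001]
force: [0.5, -0.9, -1.8]
opening: 0.359
finger_force: 29.8
```

View pics/c4.png

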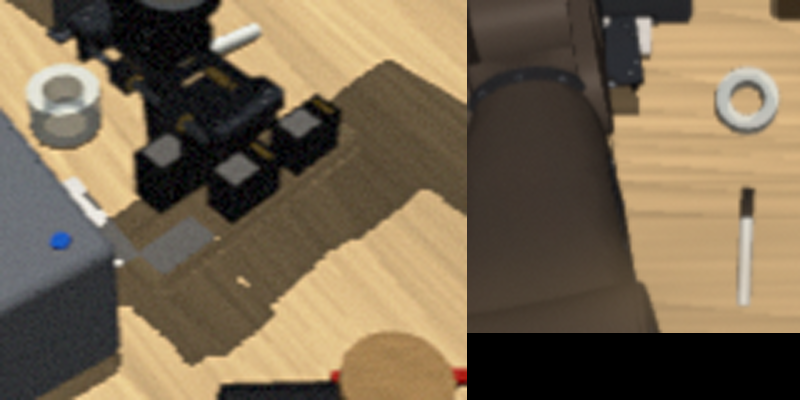

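```bash
python3 - <<'E'
from h import *
print(proj("scene",[.679,.194,.0045]), proj("scene",[.679,.194,.138]))
r=[w("scene",270+u*.3,200+v*.3,.004) for u,v in((147,252),(192,218),(213,236),(165,273))];print(np.mean(r,0),r)
for z in(0,.05,.1,.2): print(z,w("top",279,126,z)[:2],w("top",310,126,z)[:2])
print(w("scene",270+110*.3,200+255*.3,.1),w("scene",270+118*.3,200+350*.3,0))
E
```

```text
[322.69034242 273.32074728] [322.27143303 242.63942265]
[0.675944   0.19567245 0.004     ] [array([0.70470769, 0.18619444, 0.004     ]), array([0.64924569, 0.17689542, 0.004     ]), array([0.645508  , 0.20495909, 0.004     ]), array([0.70431462, 0.21464085, 0.004     ])]
0 [0.78572688 0.1639877 ] [0.78500458 0.06266822]
0.05 [0.7722612  0.15891685] [0.77156252 0.06091028]
0.1 [0.75879552 0.15384601] [0.75812045 0.05915234]
0.2 [0.73186416 0.14370432] [0.73123633 0.05563646]
[0.77048562 0.23700462 0.1       ] [0.77928143 0.25584699 0.        ]
```

```bash
python3 -m jog '[{"wx":0,"wy":0,"wz":0,"dx":0,"dy":0,"dz":0.4,"grip":1},{"wx":0,"wy":0,"wz":0,"dx":0,"dy":0,"dz":0.9,"grip":1},{"wx":0,"wy":0,"wz":0,"dx":0,"dy":0,"dz":1.3,"grip":1},{"wx":0,"wy":0,"wz":0,"dx":0,"dy":0,"dz":1.5,"grip":1},{"wx":0,"wy":0,"wz":0,"dx":0,"dy":0,"dz":1.6,"grip":1}]'; python3 -m jog '[{"wx":0,"wy":0,"wz":0,"dx":0,"dy":0,"dz":0.1,"grip":1},{"wx":0,"wy":0,"wz":0,"dx":0,"dy":0,"dz":0.2,"grip":1},{"wx":0,"wy":0,"wz":0,"dx":0,"dy":0,"dz":0.25,"grip":1},{"wx":0,"wy":0,"wz":0,"dx":0,"dy":0,"dz":0.3,"grip":1},{"wx":0,"wy":0,"wz":0,"dx":0,"dy":0,"dz":0.3,"grip":1}]'
```

```text
time: 22.92
ee_pos: [0.6799, 0.1939, 0.0583]
orientation: [-0.07, 0.998, -0.0, -0.001]
force: [0.1, 0.8, -2.2]
opening: 0.359
finger_force: 29.8
time: 23.33
ee_pos: [0.6803, 0.1937, 0.0471]
orientation: [-0.07, 0.998, -0.0, 0.0]
force: [0.7, -0.5, -2.4]
opening: 0.358
finger_force: 29.8
```

```bash
python3 -m jog '[{"wx":0,"wy":0,"wz":0,"dx":0,"dy":0,"dz":0.06,"grip":1},{"wx":0,"wy":0,"wz":0,"dx":0,"dy":0,"dz":0.12,"grip":1},{"wx":0,"wy":0,"wz":0,"dx":0,"dy":0,"dz":0.18,"grip":1},{"wx":0,"wy":0,"wz":0,"dx":0,"dy":0,"dz":0.21,"grip":1},{"wx":0,"wy":0,"wz":0,"dx":0,"dy":0,"dz":0.21,"grip":1}]'; python3 -m jog '[{"wx":0,"wy":0,"wz":0,"dx":0,"dy":0,"dz":0.02,"grip":1},{"wx":0,"wy":0,"wz":0,"dx":0,"dy":0,"dz":0.04,"grip":1},{"wx":0,"wy":0,"wz":0,"dx":0,"dy":0,"dz":0.04,"grip":1}]'
```

```text
time: 23.75
ee_pos: [0.6802, 0.1937, 0.0384]
orientation: [-0.07, 0.998, -0.0, -0.0]
force: [-0.6, 0.3, -2.0]
opening: 0.357
finger_force: 29.8
time: 24.0
ee_pos: [0.6807, 0.1938, 0.0379]
orientation: [-0.07, 0.998, 0.0, 0.001]
force: [-1.5, -0.5, 4.6]
opening: 0.356
finger_force: 29.8
```

The battery reached the floor at the expected height, so I'll release it and retreat upwards.

```bash
python3 -m jog '[{"wx":0,"wy":0,"wz":0,"dx":0,"dy":0,"dz":0.01,"grip":0.75},{"wx":0,"wy":0,"wz":0,"dx":0,"dy":0,"dz":0.01,"grip":0.6},{"wx":0,"wy":0,"wz":0,"dx":0,"dy":0,"dz":0.01,"grip":0.5},{"wx":0,"wy":0,"wz":0,"dx":0,"dy":0,"dz":0.01,"grip":0.3},{"wx":0,"wy":0,"wz":0,"dx":0,"dy":0,"dz":0.01,"grip":0.3}]'; python3 -m jog '[{"wx":0,"wy":0,"wz":0,"dx":0,"dy":0,"dz":0,"grip":0.3},{"wx":0,"wy":0,"wz":0,"dx":0,"dy":0,"dz":-0.2,"grip":0.3},{"wx":0,"wy":0,"wz":0,"dx":0,"dy":0,"dz":-0.8,"grip":0.3},{"wx":0,"wy":0,"wz":0,"dx":0,"dy":0,"dz":-1.6,"grip":0.3},{"wx":0,"wy":0,"wz":0,"dx":0,"dy":0,"dz":-2.4,"grip":0.3}]';python3 -m jog '[{"wx":0,"wy":0,"wz":0,"dx":0,"dy":0,"dz":-0.8,"grip":0.3},{"wx":0,"wy":0,"wz":0,"dx":0,"dy":0,"dz":-1.6,"grip":0.3},{"wx":0,"wy":0,"wz":0,"dx":0,"dy":0,"dz":-2.4,"grip":0.3},{"wx":0,"wy":0,"wz":0,"dx":0,"dy":0,"dz":-2.4,"grip":0.3}]'
python3 - <<'E'
from h import *
im=cams.get_image("scene"); cv2.imwrite("pics/c5.png",cv2.resize(im[120:320,230:430,::-1],(600,600),interpolation=2))
E
```

```text
time: 24.42
ee_pos: [0.6801, 0.1937, 0.0365]
orientation: [-0.07, 0.998, -0.0, -0.0]
force: [0.4, 0.6, 0.3]
opening: 0.555
finger_force: 0.0
time: 24.83
ee_pos: [0.6798, 0.1937, 0.1337]
orientation: [-0.07, 0.998, -0.0, -0.001]
force: [0.3, -0.1, -0.2]
opening: 0.698
finger_force: 0.0
time: 25.17
ee_pos: [0.682, 0.1941, 0.2366]
orientation: [-0.07, 0.998, 0.001, 0.005]
force: [1.1, -0.2, 0.4]
opening: 0.698
finger_force: 0.0
```

View pics/c5.png

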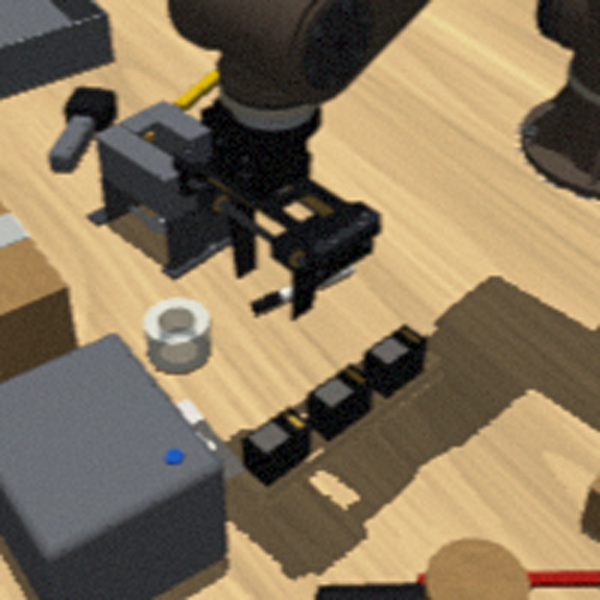

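The battery stands upright in the slip bay at crop (275,450), level with its neighbours at (340,400) and (395,360). The gripper is clear and the rod is down, so I'm handing the job in.

```bash
python3 -m jog '[{"wx":0,"wy":0,"wz":0,"dx":0,"dy":0,"dz":0,"grip":0.3},{"wx":0,"wy":0,"wz":0,"dx":0,"dy":0,"dz":0,"grip":0.3},{"wx":0,"wy":0,"wz":0,"dx":0,"dy":0,"dz":0,"grip":0.3}]' >/dev/null; python3 -c "
from plant import job;print(job.sign_off())"
```

```text
the job is handed in; nothing more can be done
None
```

The job is handed in, though the hand-in returned no verdict: the battery was pushed up through the hole (found about 7 mm to the dock's -y side), the rod is back down, and the battery stands upright in the slip bay, at about 25 s of the 64 s allowed.

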